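# Put the muddled desk supplies back in their own trays

### The job

The supplies in the three shallow trays have got muddled: put the box of staples into the oblong tray, the staple remover into the square tray and the rubber stamp into the round dish, each standing or lying flat on the tray's floor, within its lip, the right way up. Each tray has room for only one, so set one of them down on the empty cork mat (or another clear spot) meanwhile. Do not disturb the loose binder clip, eraser and glue stick lying among the trays.

Things in the scene. Friction and masses are not known exactly. Their poses are not given: they have to be found in the camera images.
- staple_box: Light-coloured cardboard box of staples, 41 (x) x 74 (y) x 27 (z) mm, about 190 g, lying flat; it starts in the square tray. Origin: centre of its underside; x across its width, y along its length, z up. Grip it across its width.
- staple_remover: Small claw staple remover of metal and black plastic, 39 (x) x 56 (y) x 20 (z) mm (the graspable body is 34 mm wide in x, from y = -26 to +30 mm, 19 mm high), about 35 g, lying flat; it starts in the round dish. Origin: centre of its underside; y along its length, z up. Grip it across x.
- rubber_stamp: Wooden rubber stamp standing on its face, 73 mm tall, about 60 g: a foot 28 (x) x 58 (y) mm and 16 mm high, with a round upright handle up to 24 mm thick from 16 to 73 mm above the underside. It starts in the oblong tray (a like stamp at the far left corner of the worktop is not part of the job). Origin: centre of the underside; y along the foot, z up.
- oblong_tray: Shallow oblong grey tray, the home of the box of staples. Inside 64 (x) x 100 (y) mm, outside 72 x 108; its floor is 3 mm and its 4 mm thick lip 8 mm above the worktop. Fixed to the worktop. Origin: centre of its underside, z up. Its long side runs along its y axis.
- square_tray: Shallow square grey tray, the home of the staple remover. Inside 86 x 86 mm, outside 94 x 94; its floor is 3 mm and its 4 mm thick lip 8 mm above the worktop. Fixed to the worktop. Origin: centre of its underside, z up. Its sides run along its x and y axes.
- round_dish: Shallow round grey dish, the home of the rubber stamp. Inside about 88 mm across, outside 98; its floor is 3 mm and its lip 8 mm above the worktop. Fixed to the worktop. Origin: centre of its underside, z up.
- cork_mat: Bare square cork mat, 100 x 100 x 3 mm, without a lip: the free spot, empty at the start. Its top is 3 mm above the worktop. Fixed to the worktop. Origin: centre of its underside, z up.
- binder_clip: Bystander: loose black binder clip, 41 x 51 x 21 mm, lying on the worktop among the trays. Origin: middle of its underside. Leave it alone.
- eraser: Bystander: loose eraser in a sleeve, 23 (x) x 52 (y) x 13 mm, lying on the worktop. Origin: centre of its underside. Leave it alone.
- glue_stick: Bystander: loose glue stick lying on its side, 28 (x) x 95 (y) x 28 mm, on the worktop. Origin: centre of its underside. Leave it alone.
There are look-alikes about, which are no part of the job. Leave any green, purple or yellow look-alike of the staple_box alone.

How it is judged:
By the outcome, as a careful person would: the job done as asked, in the order asked, and still so for the second after the job is handed in, with the robot touching nothing.
It also fails if it takes over 96 s, if anything falls off the work surface, if the arm or the gripper's body presses on something with over 40 N, if the wrist force passes 120 N, or if a joint passes its speed limit or range.

### The arm

A 6-joint arm with a two-finger parallel gripper is mounted at the origin on a cart in front of the work surface, level with it; the furniture and walls round the work are solid. World frame = base frame: x ahead of the robot, y to its left, z up, the work surface at z = 0. Lengths are in mm, angles in rad, forces in N, time in s.
With the tool pointing down it reaches from about 275 to 1000 mm from the base axis. Payload 8.4 kg.
Tool frame: the origin (TCP) lies at the very end of the fingers, on their centre line; the grasp point (between the pads) lies 19 mm behind it; z points along the fingers, y is the line along which they close (so a half turn about z gives the same grasp; the last joint's range is limited). The gripper opens to 85 mm and grips with 20 to 120 N. Pads are 22 mm wide; open, the fingers measure 114 mm over their backs; the gripper's body (76 mm by 85 mm) begins 54 mm behind the grasp point. The pads swing forward as they close: fully open they stand 13 mm farther back than shut.
Start: joints at [1.252, 0.353, 1.633, -0, 1.155, -0.002], TCP at [194.703, 593.901, 201.581] pointing down, gripper open.
Joint ranges: [-2.63, 2.63], [-0.92, 2.1], [0.06, 2.66], [-1.3, 4.44], [0, 2.69], [-3.02, 3.02]. Speed limits (rad/s): [2.22, 2.22, 2.79, 3.14, 3.14, 3.14].

### API

Orientations are given as [roll, pitch, yaw] about the fixed x, y, z axes, in that order (R = Rz(yaw) Ry(pitch) Rx(roll)).
In Python, from rig import r, vision gives the robot as it stands. The module is installed in compiled form; this text tells all that it offers.
- The arm moves only by the tool play_rows, never from a script. Its argument "steps" is a list of rows, each an object with "delta_pos": the shift along the tool's x, y, z in cm, a list of three; "yaw": the turn about the tool's z in rad; "jaw": the opening in per cent of the stroke, from 0 (shut) to 100 (fully open). A call has exactly 8 rows; each row is the pose to reach, as a shift and turn from the pose commanded when the call began, along the tool's axes at that moment; what a row does not reach only later rows make up. A row lasts 1/10 s, in which the tool goes at most 50 mm and 8.59 degrees, less where a joint would pass 70% of its speed; a pose out of reach is approached as far as the arm can. A call with a gripper value outside its range is refused whole. The fingers move at their own pace and stop on an object; "grip_force" is the grip in N (left out, the last holds). Time passes only in rows, so rows that repeat a pose let the fingers close, or fill a call up. It gives the time, the measured TCP pose, the force, the opening and the grip force at its end, in the units of the state.
- r.sense(): the state, without advancing time (a new reading comes with each control period).
- vision.grab_frame(name): name is "scene" or "top" or "wrist"; returns (picture, depth): 400x640x3 uint8, red, green, blue; 400x640 float32, mm along the optical axis (not along the pixel's ray), 0 where there is no reading.
- vision.calibration(name): a dict with "mtx" (3x3 intrinsics, pixels), "extrinsics" (4x4, takes a point from camera to world coordinates). Camera axes: x right, y down, z forward; pixel columns grow to the right and rows downward; lengths in mm; the calibration is good to about 2 mm. The wrist camera is an equidistant fisheye: a pixel r from the principal point sees the ray r / f radians off the axis. A picture is of the moment at which its call begins: read the wrist's pose just before it. calibration takes no time and is no camera call; for the wrist camera it gives the pose at the moment of the call.
- r.sign_off(): hands the job in; it is judged then, once.
Trained networks look in the newest picture that a camera, given by its name, has taken for a name from the list of things; names that differ only in an ending like _2 or _b are one class to them, and where a whole thing is asked for, a point or a joint stands for the part that bears it (a point fixed in the world has none). Each returns a list of dicts, best first, with "conf" (0 to 1); they miss things now and then, are a little off and sometimes report something else, mostly with a low value. They report only what shows in the picture. A call takes as long as a camera call. They do not tell look-alikes from the thing itself.
- vision.cut_out(camera, thing): "region" (400x640 bool, what is visible of it) and "uv" ([column, row] in pixels, amid what is visible of it).
- vision.landmark_of(camera, thing): "uv" ([column, row] in pixels: a listed point, or the origin of a listed thing).
The state is a dict: "clock": time; "qpos": joint angles; "qvel": joint speeds; "joint_efforts": joint torques, N m; "eef_pos": TCP position; "tcp_rot": TCP orientation; "contact_force": force on the tool from outside, world axes, zero at the start; "wrist_torque": the same for the moment, N m; "opening": opening from 0.0 (shut) to 1.0 (fully open); "grasp_force": force on a finger pad.
Only numpy, scipy, OpenCV 4.12 (cv2) and the standard library are available. Lean on these libraries where they do the work, as an engineer would, in place of code of your own. Each camera call takes 0.05 s, during which the arm holds its last target. There are 200 camera calls.

## Working session

There is one attempt and no reset: what is moved stays moved. The work goes in short steps, Python scripts to look and compute and a tool call to move; the robot and the scene stay as the last step left them, time stands still between calls to the robot, and variables do not carry over. Pictures are saved under pics/ and viewed, at most 14 in all, crops included, and the job is handed in when it is done.

Besides the shell and the picture viewer there is one more tool, called after "Request:" in YAML: its name, and indented under it one key for each argument. play_rows: Moves the arm, as the interface text tells. Its arguments: {"type":"object","properties":{"steps":{"type":"array"},"grip_force":{"type":"number"}},"required":["steps"]}

```bash
mkdir -p pics; cat > h.py <<'E'
import numpy as np, cv2
from rig import r, vision
def save(n,p): cv2.imwrite('pics/'+p,cv2.cvtColor(n,cv2.COLOR_RGB2BGR))
def cloud(cam,d):
    c=vision.calibration(cam); K=np.array(c['mtx']);T=np.array(c['extrinsics'])
    v,u=np.mgrid[0:d.shape[0],0:d.shape[1]]
    x=(u-K[0,2])/K[0,0];y=(v-K[1,2])/K[1,1]
    P=np.stack([x*d,y*d,d],-1)
    return P@T[:3,:3].T+T[:3,3]
E
python3 - <<'E'
from h import *
s=r.sense();print(s['eef_pos'],s['tcp_rot'],s['clock'])
for c in ['top','scene']:
    p,d=vision.grab_frame(c);save(p,c+'0.png');W=cloud(c,d)
    np.savez(c+'0.npz',p=p,W=W)
    for t in ['staple_box','staple_remover','rubber_stamp','oblong_tray','square_tray','round_dish','cork_mat','binder_clip','eraser','glue_stick']:
        for o in vision.cut_out(c,t)[:3]:
            if o['conf']<.3: continue
            m=o['region']&(d>0); Q=W[m]
            if len(Q)<5: continue
            hz=np.percentile(Q[:,2],95); q=Q[Q[:,2]>hz-8][:,:2].astype(np.float32)
            print(c,t,round(o['conf'],2),np.round(o['uv']),'z95 %.0f'%hz, [np.round(x,2) for x in cv2.minAreaRect(q)], len(Q))
E
```

```text
[194.53208287 593.41665436 200.87078126] [-3.14023696e+00 -4.40596575e-05  2.82476666e+00] 0.0
top staple_box 0.89 [335. 262.] z95 30 [array([344.66, 127.76]), array([39.64, 73.3 ]), np.float64(28.05)] 396
top staple_box 0.87 [298. 214.] z95 33 [array([486.28, 233.62]), array([74.22, 40.44]), np.float64(84.06)] 421
top staple_box 0.67 [193. 216.] z95 30 [array([477.61, 544.36]), array([41.77, 73.97]), np.float64(81.82)] 431
top staple_remover 0.68 [331. 161.] z95 24 [array([647.72, 140.2 ]), array([36.12, 44.55]), np.float64(25.88)] 106
top staple_remover 0.42 [301. 224.] z95 11 [array([485.1 , 233.38]), array([95.15, 94.4 ]), np.float64(79.64)] 678
top rubber_stamp 0.65 [446. 158.] z95 76 [array([ 641.03, -200.95]), array([22.25, 20.16]), np.float64(50.28)] 221
top oblong_tray 0.59 [443. 167.] z95 11 [array([ 642.88, -203.99]), array([109.88,  74.2 ]), np.float64(75.05)] 676
top square_tray 0.77 [301. 224.] z95 9 [array([486.04, 233.79]), array([93.51, 94.99]), np.float64(79.27)] 588
top round_dish 0.82 [331. 160.] z95 10 [array([650.44, 137.69]), array([93.01, 95.28]), np.float64(4
[... 1455 characters left out ...]
), np.float64(50.48)] 402
scene round_dish 0.6 [295. 198.] z95 8 [array([482.5 , 232.57]), array([98.2 , 92.57]), np.float64(78.1)] 375
scene cork_mat 0.74 [336. 248.] z95 5 [array([454.41,   9.65]), array([107.63, 103.58]), np.float64(72.79)] 1103
scene binder_clip 0.73 [401. 229.] z95 20 [array([633.77, -45.33]), array([20.03, 42.66]), np.float64(5.6)] 226
scene eraser 0.74 [371. 295.] z95 14 [array([ 432.27, -180.07]), array([26.28, 51.16]), np.float64(19.34)] 226
scene glue_stick 0.75 [330. 161.] z95 29 [array([642.63, 316.11]), array([23.05, 97.97]), np.float64(16.48)] 223
scene glue_stick 0.61 [450. 271.] z95 9 [array([ 643.94, -202.44]), array([115.43,  78.78]), np.float64(75.33)] 777
```

View pics/top0.png

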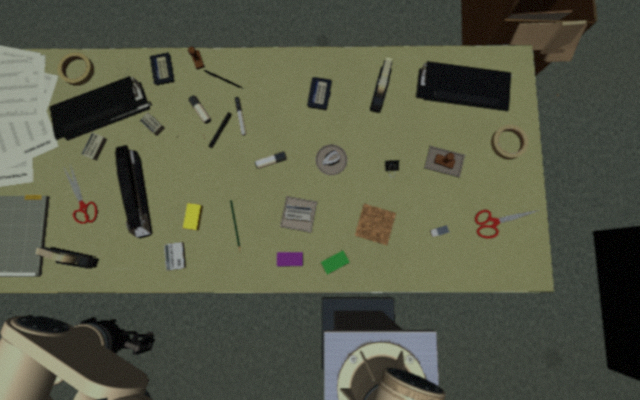

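View pics/scene0.png

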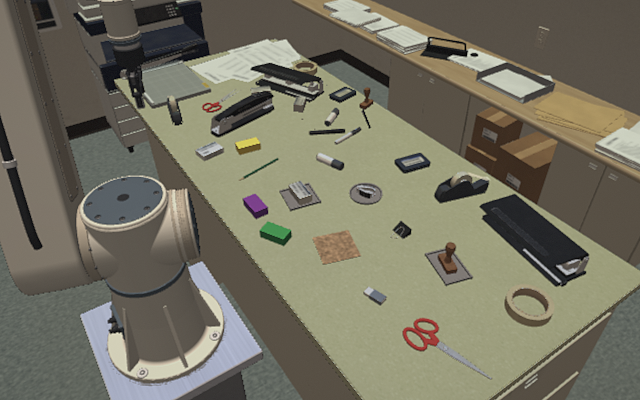

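Top view: the light box sits in the square tray (299,213), the remover in the round dish (331,159) and the stamp in the oblong tray (444,160). The mat at (377,223) is empty. The scene view agrees: box (300,193), remover (365,190), stamp (449,258). The other light box at (175,256) and the stamp at (196,58) are look-alikes. Next I'll fly over the trays for a closer wrist view.

Request:
play_rows:
  steps:
    - {"delta_pos":[-3,-2,-1],"yaw":0.1,"jaw":100}
    - {"delta_pos":[-7,-4,-2],"yaw":0.22,"jaw":100}
    - {"delta_pos":[-11,-6.5,-3],"yaw":0.34,"jaw":100}
    - {"delta_pos":[-15,-9,-4],"yaw":0.47,"jaw":100}
    - {"delta_pos":[-19,-11.5,-5],"yaw":0.6,"jaw":100}
    - {"delta_pos":[-23,-14,-6],"yaw":0.73,"jaw":100}
    - {"delta_pos":[-27,-16.5,-7],"yaw":0.86,"jaw":100}
    - {"delta_pos":[-31,-19,-8],"yaw":0.99,"jaw":100}

```text
clock: 1.9
eef_pos: [431.0, 315.2, 282.3]
tcp_rot: [3.141, -0.0, 1.83]
contact_force: [0.6, 0.4, -0.4]
opening: 0.997
grasp_force: 0.0
```

```bash
cat >> h.py <<'E'
def go(x,y,z,yaw=None,s=None):
    s=s or r.sense(); p=s['eef_pos'];psi=s['tcp_rot'][2]
    if yaw is None: yaw=psi
    dx,dy,dz=x-p[0],y-p[1],z-p[2];c,sn=np.cos(psi),np.sin(psi)
    dy_=(psi-yaw+np.pi/2)%np.pi-np.pi/2
    print('tcp',np.round(p,1),np.round(s['tcp_rot'],3),'-> d',np.round([(dx*c+dy*sn)/10,(dx*sn-dy*c)/10,-dz/10],2),'yaw',round(dy_,3),'t',s['clock'])
E
python3 -c "
from h import *
go(520,160,300,1.4)"
```

```text
tcp [431.  315.2 282.3] [ 3.141 -0.     1.83 ] -> d [-17.28   4.63  -1.77] yaw 0.43 t 1.9
```

Request:
play_rows:
  steps:
    - {"delta_pos":[-3,0.8,-0.3],"yaw":0.08,"jaw":100}
    - {"delta_pos":[-6,1.6,-0.6],"yaw":0.16,"jaw":100}
    - {"delta_pos":[-9,2.4,-1],"yaw":0.24,"jaw":100}
    - {"delta_pos":[-12,3.2,-1.3],"yaw":0.32,"jaw":100}
    - {"delta_pos":[-15,4,-1.6],"yaw":0.4,"jaw":100}
    - {"delta_pos":[-17,4.6,-1.8],"yaw":0.43,"jaw":100}
    - {"delta_pos":[-17.3,4.6,-1.8],"yaw":0.43,"jaw":100}
    - {"delta_pos":[-17.3,4.6,-1.8],"yaw":0.43,"jaw":100}

```text
clock: 2.7
eef_pos: [519.5, 161.5, 299.5]
tcp_rot: [-3.141, -0.0, 1.404]
contact_force: [-0.4, 0.2, 0.1]
opening: 0.996
grasp_force: 0.0
```

```bash
cat >> h.py <<'E'
def wrist(name):
    c=vision.calibration('wrist');p,d=vision.grab_frame('wrist');save(p,name)
    K=np.array(c['mtx']);T=np.array(c['extrinsics'])
    v,u=np.mgrid[0:400,0:640]
    x=(u-K[0,2])/K[0,0];y=(v-K[1,2])/K[1,1];th=np.hypot(x,y)
    k=np.tan(np.minimum(th,1.5))/np.maximum(th,1e-9)
    P=np.stack([x*k*d,y*k*d,d],-1)
    return p,d,P@T[:3,:3].T+T[:3,3]
def rects(cam,t,W,d,band=8,n=2):
    for o in vision.cut_out(cam,t)[:n]:
        if o['conf']<.3: continue
        Q=W[o['region']&(d>0)]
        if len(Q)<5: continue
        hz=np.percentile(Q[:,2],95); q=Q[Q[:,2]>hz-band][:,:2].astype(np.float32)
        print(t,round(o['conf'],2),np.round(o['uv']),'z95 %.0f'%hz,[np.round(x,2) for x in cv2.minAreaRect(q)],len(q))
E
python3 -c "
from h import *
p,d,W=wrist('w1.png')
for t in ['staple_box','staple_remover','rubber_stamp','oblong_tray','square_tray','round_dish','cork_mat']: rects('wrist',t,W,d)
go(640,-201,200,1.32)"
```

```text
staple_box 0.89 [282. 112.] z95 31 [array([485.8 , 231.65]), array([74.73, 41.81]), np.float64(83.82)] 1469
staple_box 0.85 [216. 195.] z95 28 [array([344.42, 125.8 ]), array([41.86, 74.39]), np.float64(27.08)] 1105
staple_remover 0.95 [402. 154.] z95 22 [array([648.05, 136.71]), array([36.58, 56.11]), np.float64(36.29)] 429
rubber_stamp 0.62 [408. 324.] z95 25 [array([603.32, -22.26]), array([ 41.29, 405.74]), np.float64(10.72)] 138
oblong_tray 0.82 [400. 323.] z95 8 [array([ 623.97, -200.  ]), array([108.88,  35.74]), np.float64(74.74)] 457
square_tray 0.91 [302. 109.] z95 9 [array([484.43, 232.98]), array([94.58, 96.49]), np.float64(79.47)] 2415
round_dish 0.88 [402. 160.] z95 8 [array([648.88, 133.41]), array([96.54, 99.49]), np.float64(8.34)] 2301
cork_mat 0.96 [296. 251.] z95 4 [array([454.86,   6.14]), array([101.56,  99.52]), np.float64(72.85)] 3001
tcp [519.4 162.3 299.6] [-3.142 -0.     1.406] -> d [-33.86  17.87   9.96] yaw 0.086 t 3.1
```

View pics/w1.png

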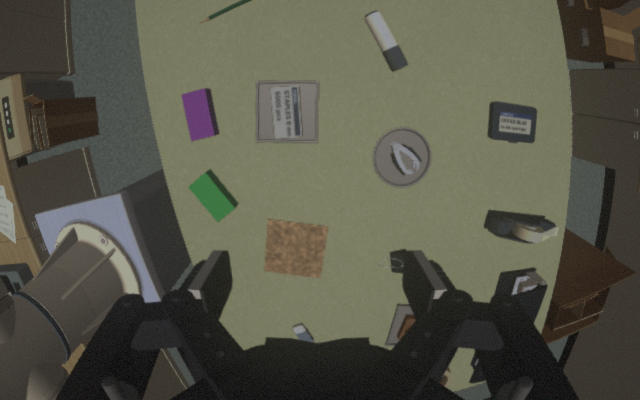

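Wrist view: the box at (288,111), remover at (404,157) and mat at (296,248) all agree with the top view to about 2 mm, with the right heights. I'll fetch the stamp first.

Request:
play_rows:
  steps:
    - {"delta_pos":[-3.4,1.8,1],"yaw":0.01,"jaw":100}
    - {"delta_pos":[-7.4,3.9,2],"yaw":0.02,"jaw":100}
    - {"delta_pos":[-11.6,6.1,3],"yaw":0.03,"jaw":100}
    - {"delta_pos":[-15.8,8.3,4],"yaw":0.04,"jaw":100}
    - {"delta_pos":[-20,10.5,5],"yaw":0.05,"jaw":100}
    - {"delta_pos":[-24.2,12.7,6],"yaw":0.06,"jaw":100}
    - {"delta_pos":[-28.4,15,7],"yaw":0.07,"jaw":100}
    - {"delta_pos":[-32,16.9,8],"yaw":0.08,"jaw":100}

```text
clock: 3.9
eef_pos: [634.0, -184.0, 219.1]
tcp_rot: [3.141, 0.0, 1.324]
contact_force: [0.1, 0.9, 0.4]
opening: 0.998
grasp_force: 0.0
```

```bash
python3 -c "
from h import *
p,d,W=wrist('w2.png')
for t in ['rubber_stamp','oblong_tray']: rects('wrist',t,W,d)
go(640,-201,100,1.32)"
```

```text
rubber_stamp 0.75 [329. 179.] z95 75 [array([ 641.2 , -203.17]), array([22.65, 22.53]), np.float64(34.34)] 364
oblong_tray 0.77 [339. 177.] z95 8 [array([ 642.95, -206.66]), array([110.11,  73.69]), np.float64(74.39)] 3551
tcp [ 633.3 -183.7  218.1] [-3.14   0.     1.322] -> d [-1.51  1.08 11.81] yaw 0.002 t 4.05
```

View pics/w2.png

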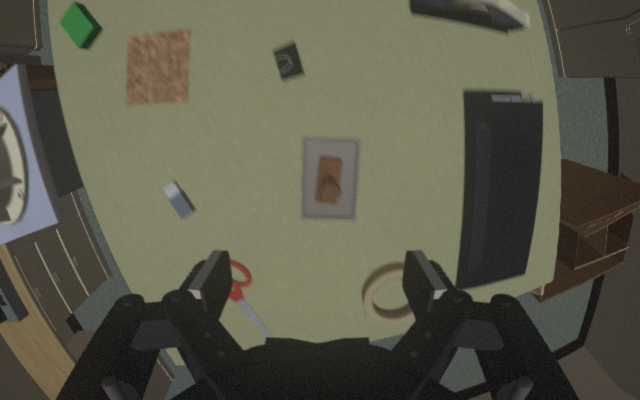

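Request:
play_rows:
  steps:
    - {"delta_pos":[-1.0,0.8,1],"yaw":0,"jaw":100}
    - {"delta_pos":[-1.6,1.2,4],"yaw":0,"jaw":100}
    - {"delta_pos":[-1.6,1.2,8],"yaw":0,"jaw":100}
    - {"delta_pos":[-1.6,1.2,11.5],"yaw":0,"jaw":100}
    - {"delta_pos":[-1.6,1.2,14.5],"yaw":0,"jaw":100}
    - {"delta_pos":[-1.6,1.2,17],"yaw":0,"jaw":100}
    - {"delta_pos":[-1.6,1.2,18.5],"yaw":0,"jaw":100}
    - {"delta_pos":[-1.6,1.2,18.6],"yaw":0,"jaw":100}

```text
clock: 4.85
eef_pos: [640.0, -199.1, 31.6]
tcp_rot: [-3.138, -0.0, 1.326]
contact_force: [-0.2, -0.3, -0.2]
opening: 1.006
grasp_force: 0.0
```

Request:
play_rows:
  steps:
    - {"delta_pos":[0,0,0],"yaw":0,"jaw":60}
    - {"delta_pos":[0,0,0],"yaw":0,"jaw":30}
    - {"delta_pos":[0,0,0],"yaw":0,"jaw":5}
    - {"delta_pos":[0,0,0],"yaw":0,"jaw":5}
    - {"delta_pos":[0,0,0],"yaw":0,"jaw":5}
    - {"delta_pos":[0,0,0],"yaw":0,"jaw":5}
    - {"delta_pos":[0,0,0],"yaw":0,"jaw":5}
    - {"delta_pos":[0,0,0],"yaw":0,"jaw":5}
  grip_force: 35

```text
clock: 5.65
eef_pos: [641.9, -200.5, 34.6]
tcp_rot: [3.14, 0.0, 1.325]
contact_force: [-0.4, 0.3, 6.2]
opening: 0.248
grasp_force: 34.2
```

Request:
play_rows:
  steps:
    - {"delta_pos":[0,0,-1],"yaw":0,"jaw":5}
    - {"delta_pos":[0,0,-3],"yaw":0,"jaw":5}
    - {"delta_pos":[0,0,-6],"yaw":0,"jaw":5}
    - {"delta_pos":[1,-1.5,-9],"yaw":0,"jaw":5}
    - {"delta_pos":[3,-4.5,-10],"yaw":0,"jaw":5}
    - {"delta_pos":[5,-7.5,-10],"yaw":0,"jaw":5}
    - {"delta_pos":[7,-10.5,-10],"yaw":0,"jaw":5}
    - {"delta_pos":[9,-13.4,-10],"yaw":0,"jaw":5}

```text
clock: 6.45
eef_pos: [531.9, -79.4, 134.2]
tcp_rot: [3.141, -0.0, 1.325]
contact_force: [0.5, 1.4, -1.1]
opening: 0.251
grasp_force: 34.0
```

```bash
python3 -c "
from h import *
s=r.sense();print(s['contact_force'],s['opening'],s['grasp_force'])
go(455,7,50)"
```

```text
[ 0.45812652  1.42524105 -1.08544885] 0.2511599363478981 34.00249962316593
tcp [531.9 -79.4 134.2] [ 3.141 -0.     1.325] -> d [ 6.5  -9.56  8.42] yaw 0.0 t 6.45
```

Request:
play_rows:
  steps:
    - {"delta_pos":[1.5,-2.3,0],"yaw":0,"jaw":5}
    - {"delta_pos":[3.5,-5.3,0],"yaw":0,"jaw":5}
    - {"delta_pos":[5.5,-8.2,1],"yaw":0,"jaw":5}
    - {"delta_pos":[6.5,-9.6,3],"yaw":0,"jaw":5}
    - {"delta_pos":[6.5,-9.6,5],"yaw":0,"jaw":5}
    - {"delta_pos":[6.5,-9.6,7],"yaw":0,"jaw":5}
    - {"delta_pos":[6.5,-9.6,7.5],"yaw":0,"jaw":5}
    - {"delta_pos":[6.5,-9.6,7.5],"yaw":0,"jaw":5}

```text
clock: 7.25
eef_pos: [455.4, 6.1, 58.4]
tcp_rot: [-3.14, 0.0, 1.325]
contact_force: [-0.0, 0.0, -0.3]
opening: 0.248
grasp_force: 34.0
```

```bash
python3 -c "
from h import *
p,d,W=wrist('w3.png')
rects('wrist','cork_mat',W,d);save(p[180:,200:460],'w3c.png')
p,d=vision.grab_frame('scene');save(cv2.resize(p[150:310,250:500],None,fx=3,fy=3),'s3.png')
go(455,7,35)"
```

```text
cork_mat 0.73 [310. 178.] z95 4 [array([454.97,   6.36]), array([101.07, 103.02]), np.float64(73.66)] 11106
tcp [456.6   6.   59.5] [ 3.14  -0.     1.325] -> d [ 0.05 -0.18  2.45] yaw 0.0 t 7.4
```

View pics/s3.png

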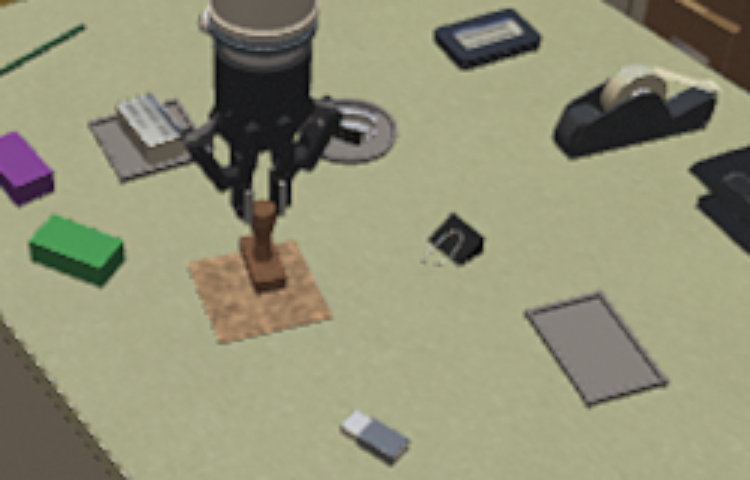

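The stamp is held near its handle's top, above the mat, so it may have slid down in the grip. I'll measure its height before lowering.

```bash
python3 -c "
from h import *
p,d=vision.grab_frame('scene');W=cloud('scene',d)
for o in vision.cut_out('scene','rubber_stamp')[:2]:
    Q=W[o['region']&(d>0)];print(o['conf'],o['uv'],len(Q),np.round(np.percentile(Q,[2,20,50,80,98],axis=0),0).tolist())
    m=o['region'];vs=np.unique(np.where(m)[0])
    for v in vs[::3]:
        us=np.where(m[v])[0];print(v,us.min(),us.max(),np.round(np.median(W[v,us],axis=0)))
"
```

```text
0.88 [334.6, 234.6] 319 [[436.0, -25.0, 2.0], [445.0, -15.0, 41.0], [451.0, -2.0, 45.0], [458.0, 6.0, 86.0], [467.0, 31.0, 101.0]]
217 335 339 [458.   8. 100.]
220 334 341 [454.   0.  99.]
223 334 341 [453.  -2.  93.]
226 333 340 [448.  -3.  83.]
229 330 339 [452.   5.  68.]
232 329 340 [452.   8.  51.]
235 330 341 [450.   2.  47.]
238 331 343 [448.  -3.  43.]
241 332 344 [446. -15.  42.]
244 333 344 [444. -20.  39.]
247 334 343 [446. -16.  28.]
```

View pics/w3c.png

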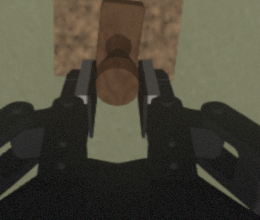

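Its top is at 100 mm and its underside at about 27 mm, so there was no slip and it's upright. Lowering and releasing.

Request:
play_rows:
  steps:
    - {"delta_pos":[0,0,0.8],"yaw":0,"jaw":5}
    - {"delta_pos":[0,0,1.6],"yaw":0,"jaw":5}
    - {"delta_pos":[0,0,2.1],"yaw":0,"jaw":5}
    - {"delta_pos":[0,0,2.4],"yaw":0,"jaw":5}
    - {"delta_pos":[0,0,2.5],"yaw":0,"jaw":5}
    - {"delta_pos":[0,0,2.5],"yaw":0,"jaw":5}
    - {"delta_pos":[0,0,2.5],"yaw":0,"jaw":40}
    - {"delta_pos":[0,0,2.5],"yaw":0,"jaw":80}

```text
clock: 8.3
eef_pos: [455.8, 6.2, 33.4]
tcp_rot: [-3.142, -0.0, 1.325]
contact_force: [-0.6, -0.3, 0.6]
opening: 0.557
grasp_force: 0.0
```

Request:
play_rows:
  steps:
    - {"delta_pos":[0,0,0],"yaw":0,"jaw":100}
    - {"delta_pos":[0,0,0],"yaw":0,"jaw":100}
    - {"delta_pos":[0,0,-1],"yaw":0,"jaw":100}
    - {"delta_pos":[0,0,-3],"yaw":0,"jaw":100}
    - {"delta_pos":[0,0,-6],"yaw":0,"jaw":100}
    - {"delta_pos":[0,0,-9],"yaw":0,"jaw":100}
    - {"delta_pos":[1,0,-12],"yaw":0,"jaw":100}
    - {"delta_pos":[3,0,-13],"yaw":0,"jaw":100}

```text
clock: 9.1
eef_pos: [464.6, 35.0, 167.2]
tcp_rot: [3.137, -0.001, 1.323]
contact_force: [0.6, 0.1, 0.5]
opening: 0.997
grasp_force: 0.0
```

```bash
python3 -c "
from h import *
p,d=vision.grab_frame('scene');W=cloud('scene',d);rects('scene','rubber_stamp',W,d)
go(486,232,120,1.466)"
```

```text
rubber_stamp 0.89 [335. 240.] z95 74 [array([454.3 ,   3.98]), array([21.6 , 25.07]), np.float64(11.97)] 64
rubber_stamp 0.59 [369. 192.] z95 21 [array([651.89, 137.23]), array([42.9 , 53.28]), np.float64(15.33)] 104
tcp [465.1  36.6 166.2] [ 3.137e+00 -2.000e-03  1.326e+00] -> d [19.47 -2.71  4.62] yaw -0.14 t 9.2
```

Request:
play_rows:
  steps:
    - {"delta_pos":[3,-0.4,0],"yaw":-0.02,"jaw":75}
    - {"delta_pos":[7,-1,1],"yaw":-0.05,"jaw":75}
    - {"delta_pos":[11,-1.5,2],"yaw":-0.08,"jaw":75}
    - {"delta_pos":[15,-2.1,3],"yaw":-0.11,"jaw":75}
    - {"delta_pos":[18,-2.5,4],"yaw":-0.13,"jaw":75}
    - {"delta_pos":[19.3,-2.7,4.5],"yaw":-0.14,"jaw":75}
    - {"delta_pos":[19.5,-2.7,4.6],"yaw":-0.14,"jaw":75}
    - {"delta_pos":[19.5,-2.7,4.6],"yaw":-0.14,"jaw":75}

```text
clock: 10.0
eef_pos: [484.0, 230.0, 117.2]
tcp_rot: [-3.141, 0.001, 1.465]
contact_force: [-0.1, -0.4, -0.7]
opening: 0.748
grasp_force: 0.0
```

```bash
python3 -c "
from h import *
p,d,W=wrist('w4.png');rects('wrist','staple_box',W,d);rects('wrist','square_tray',W,d)
go(486,232,7.5,1.466)"
```

```text
staple_box 0.9 [318. 184.] z95 31 [array([486.04, 232.04]), array([73.58, 40.3 ]), np.float64(84.27)] 3642
staple_box 0.73 [192. 272.] z95 28 [array([383.61, 183.56]), array([167.28,  34.66]), np.float64(36.77)] 843
square_tray 0.68 [296. 172.] z95 8 [array([485.11, 231.17]), array([97.6 , 96.51]), np.float64(78.82)] 5622
tcp [484.5 229.7 117.9] [3.141 0.    1.463] -> d [ 0.24  0.12 11.04] yaw -0.003 t 10.15
```

View pics/w4.png

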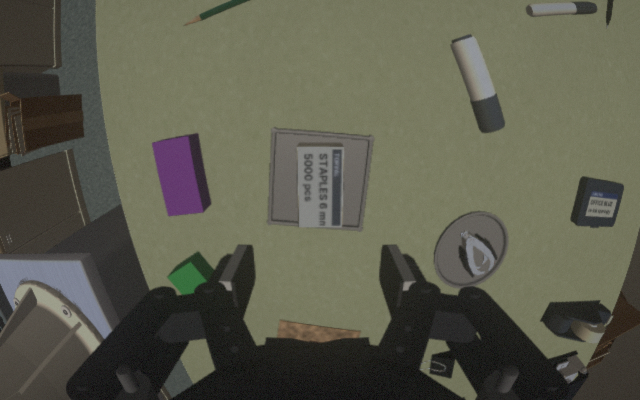

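The box lies square across the jaw at (320,185) with its label up. Descending to grip it.

Request:
play_rows:
  steps:
    - {"delta_pos":[0.2,0.1,2],"yaw":0,"jaw":75}
    - {"delta_pos":[0.2,0.1,5],"yaw":0,"jaw":75}
    - {"delta_pos":[0.2,0.1,7.5],"yaw":0,"jaw":75}
    - {"delta_pos":[0.2,0.1,9.5],"yaw":0,"jaw":75}
    - {"delta_pos":[0.2,0.1,10.5],"yaw":0,"jaw":75}
    - {"delta_pos":[0.2,0.1,11],"yaw":0,"jaw":75}
    - {"delta_pos":[0.2,0.1,11],"yaw":0,"jaw":75}
    - {"delta_pos":[0.2,0.1,11],"yaw":0,"jaw":65}

```text
clock: 10.95
eef_pos: [486.4, 233.0, 8.5]
tcp_rot: [3.14, -0.001, 1.465]
contact_force: [0.2, -0.3, 0.8]
opening: 0.653
grasp_force: 0.0
```

Request:
play_rows:
  steps:
    - {"delta_pos":[0,0,0],"yaw":0,"jaw":50}
    - {"delta_pos":[0,0,0],"yaw":0,"jaw":30}
    - {"delta_pos":[0,0,0],"yaw":0,"jaw":30}
    - {"delta_pos":[0,0,0],"yaw":0,"jaw":30}
    - {"delta_pos":[0,0,0],"yaw":0,"jaw":30}
    - {"delta_pos":[0,0,0],"yaw":0,"jaw":30}
    - {"delta_pos":[0,0,-0.5],"yaw":0,"jaw":30}
    - {"delta_pos":[0,0,-1.5],"yaw":0,"jaw":30}
  grip_force: 45

```text
clock: 11.75
eef_pos: [485.1, 232.6, 22.5]
tcp_rot: [-3.14, 0.001, 1.465]
contact_force: [0.5, 0.1, 0.5]
opening: 0.301
grasp_force: 0.0
```

```bash
python3 -c "
from h import *
go(643,-205,120,1.304)"
```

```text
tcp [485.1 232.6  22.5] [-3.140e+00  1.000e-03  1.465e+00] -> d [-41.84  20.33  -9.75] yaw 0.161 t 11.75
```

The fingers closed on nothing, so I'll look.

```bash
python3 -c "
from h import *
p,d,W=wrist('w5.png');rects('wrist','staple_box',W,d)
q,d=vision.grab_frame('scene');W=cloud('scene',d);rects('scene','staple_box',W,d,n=4)
q=cv2.resize(q[120:270,230:430],None,fx=2.5,fy=2.5)
p=cv2.resize(p,(480,300));save(np.vstack([cv2.resize(q,(480,300)),p]),'c5.png')
"
```

```text
staple_box 0.81 [153. 319.] z95 28 [array([398.26, 173.25]), array([177.39,  78.25]), np.float64(40.26)] 183
staple_box 0.8 [317. 220.] z95 31 [array([485.64, 232.2 ]), array([74.41, 41.04]), np.float64(83.66)] 7157
staple_box 0.88 [300. 194.] z95 32 [array([484.39, 230.04]), array([83.66, 42.18]), np.float64(83.54)] 239
staple_box 0.81 [275. 233.] z95 29 [array([342.35, 127.09]), array([43.78, 76.53]), np.float64(27.69)] 314
staple_box 0.76 [253. 205.] z95 29 [array([352.36, 257.21]), array([78.21, 43.29]), np.float64(89.56)] 271
staple_box 0.54 [247. 146.] z95 29 [array([473.57, 541.43]), array([45.1 , 71.72]), np.float64(83.59)] 165
```

View pics/c5.png

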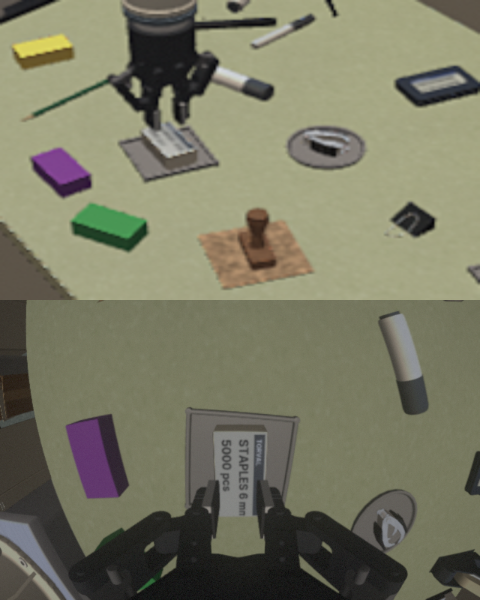

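The box hasn't moved; the fingers closed above it. The fingertips seem higher than the TCP reading says, so I'll measure them in the depth image.

```bash
python3 -c "
from h import *
s=r.sense();print(s['eef_pos'],s['tcp_rot'],s['qpos'],s['opening'])
p,d,W=wrist('w6.png')
for (u0,u1) in [(255,300),(335,385)]:
    R=W[225:330,u0:u1].reshape(-1,3);k=(d[225:330,u0:u1].ravel()>0)&(R[:,2]>34)
    R=R[k];R=R[np.argsort(R[:,2])];print(len(R),np.round(R[::max(1,len(R)//25)],0).tolist())
E=np.array(vision.calibration('wrist')['extrinsics']);print(np.round(E,2))
c=vision.calibration('scene');q,ds=vision.grab_frame('scene');V=cloud('scene',ds)
m=(abs(V[...,0]-485)<45)&(abs(V[...,1]-232)<30)&(V[...,2]>33)&(V[...,2]<150)
R=V[m];R=R[np.argsort(R[:,2])];print(len(R),np.round(R[:40],0).tolist())
"
```

```text
[486.09732244 233.05012209  23.19233888] [ 3.14057771e+00 -6.63168936e-04  1.46473766e+00] [4.44251046e-01 4.60601731e-01 1.95082287e+00 5.17824344e-05
 7.28956142e-01 5.50271444e-01] 0.3001081082069575
2808 [[472.0, 234.0, 52.0], [473.0, 244.0, 61.0], [460.0, 242.0, 65.0], [470.0, 245.0, 68.0], [474.0, 244.0, 72.0], [473.0, 235.0, 74.0], [472.0, 245.0, 78.0], [464.0, 241.0, 80.0], [471.0, 245.0, 83.0], [473.0, 244.0, 86.0], [473.0, 245.0, 89.0], [471.0, 226.0, 90.0], [471.0, 228.0, 91.0], [471.0, 240.0, 94.0], [471.0, 246.0, 97.0], [469.0, 246.0, 100.0], [465.0, 246.0, 101.0], [472.0, 245.0, 104.0], [467.0, 247.0, 108.0], [470.0, 246.0, 110.0], [469.0, 250.0, 119.0], [472.0, 249.0, 121.0], [474.0, 250.0, 123.0], [472.0, 249.0, 126.0], [472.0, 250.0, 127.0], [471.0, 251.0, 130.0]]
3092 [[498.0, 231.0, 52.0], [501.0, 241.0, 61.0], [507.0, 236.0, 65.0], [511.0, 236.0, 69.0], [497.0, 221.0, 72.0], [498.0, 224.0, 76.0], [502.0, 241.0, 79.0], [510.0, 236.0, 82.0], [502.0, 241.0, 84.0], [503.0, 241.0, 89.0], [498.0, 226.0, 90.0], [498.0, 230.0, 91.0], [506.0, 242.0, 94.0], [511.0, 241.0, 9
[... 670 characters left out ...]
5.0, 226.0, 56.0], [497.0, 225.0, 56.0], [464.0, 230.0, 57.0], [470.0, 225.0, 58.0], [501.0, 220.0, 58.0], [465.0, 228.0, 58.0], [498.0, 238.0, 58.0], [503.0, 223.0, 59.0], [471.0, 227.0, 59.0], [497.0, 226.0, 59.0], [507.0, 225.0, 59.0], [468.0, 226.0, 61.0], [465.0, 233.0, 62.0], [465.0, 221.0, 62.0], [463.0, 228.0, 63.0], [498.0, 232.0, 63.0], [495.0, 228.0, 63.0], [498.0, 226.0, 63.0], [460.0, 229.0, 63.0], [467.0, 229.0, 63.0], [497.0, 236.0, 64.0], [499.0, 223.0, 64.0], [502.0, 221.0, 64.0], [497.0, 241.0, 64.0], [506.0, 224.0, 64.0], [500.0, 245.0, 64.0], [496.0, 219.0, 64.0], [509.0, 227.0, 64.0], [511.0, 226.0, 64.0], [499.0, 239.0, 64.0], [461.0, 231.0, 65.0], [463.0, 224.0, 65.0]]
```

The fingertips are really at about 52 mm while the TCP reads 23, so the true tip is about 29 mm above the reading; x and y agree. I'll correct for that: TCP −19 gives tips near 10 mm.

Request:
play_rows:
  steps:
    - {"delta_pos":[0,0,0],"yaw":0,"jaw":70}
    - {"delta_pos":[0,0,0],"yaw":0,"jaw":70}
    - {"delta_pos":[0,0,0.5],"yaw":0,"jaw":70}
    - {"delta_pos":[0,0,1.5],"yaw":0,"jaw":70}
    - {"delta_pos":[0,0,2.5],"yaw":0,"jaw":70}
    - {"delta_pos":[0,0,3.3],"yaw":0,"jaw":70}
    - {"delta_pos":[0,0,3.5],"yaw":0,"jaw":70}
    - {"delta_pos":[0,0,3.5],"yaw":0,"jaw":70}

```text
clock: 12.85
eef_pos: [485.2, 232.6, -13.1]
tcp_rot: [-3.141, 0.001, 1.465]
contact_force: [0.7, 0.1, 0.5]
opening: 0.701
grasp_force: 0.0
```

```bash
cat >> h.py <<'E'
def tips(win=((225,330,200,310),(225,330,330,440)),zmin=5):
    p,d,W=wrist('wt.png');s=r.sense();P=s['eef_pos'];a=s['tcp_rot'][2]
    yv=np.array([np.sin(a),-np.cos(a)]);xv=np.array([np.cos(a),np.sin(a)])
    q=W-P;ly=q[...,:2]@yv;lx=q[...,:2]@xv
    for sg in (-1,1):
        m=(d>0)&(ly*sg>5)&(ly*sg<70)&(abs(lx)<14)&(d<250)
        z=np.sort(W[m][:,2]);print('side',sg,len(z),np.round(z[[0,5,20,60,150]] if len(z)>150 else z[:5],0))
    print(np.round(P,1),s['contact_force'],s['opening'])
E
python3 -c "
from h import *
tips()
q,ds=vision.grab_frame('scene');V=cloud('scene',ds)
save(cv2.resize(q[150:250,250:350],None,fx=5,fy=5),'s7.png')"
```

```text
side -1 19269 [-2. -2. -1. -1. -1.]
side 1 18860 [-2. -2. -1. -1. -1.]
[485.6 232.8 -12.7] [-0.09474974 -0.60002868  0.13230836] 0.6953360124682564
```

View pics/s7.png

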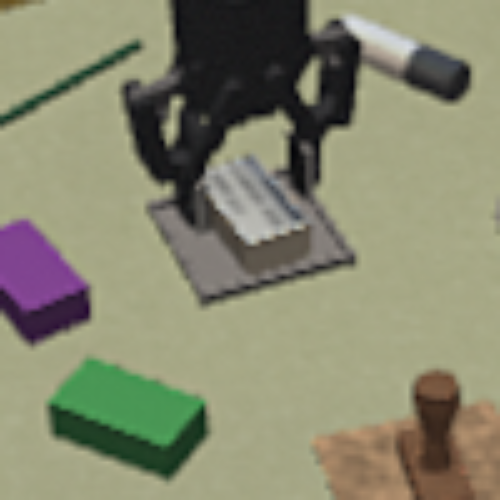

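The fingers now straddle the box, still clear of the lip. A little lower, then grip.

Request:
play_rows:
  steps:
    - {"delta_pos":[0,0,0.3],"yaw":0,"jaw":65}
    - {"delta_pos":[0,0,0.6],"yaw":0,"jaw":60}
    - {"delta_pos":[0,0,0.6],"yaw":0,"jaw":50}
    - {"delta_pos":[0,0,0.6],"yaw":0,"jaw":35}
    - {"delta_pos":[0,0,0.6],"yaw":0,"jaw":30}
    - {"delta_pos":[0,0,0.6],"yaw":0,"jaw":30}
    - {"delta_pos":[0,0,0.6],"yaw":0,"jaw":30}
    - {"delta_pos":[0,0,0.6],"yaw":0,"jaw":30}
  grip_force: 45

```text
clock: 13.75
eef_pos: [485.8, 232.9, -18.3]
tcp_rot: [3.141, -0.0, 1.465]
contact_force: [-0.9, -1.2, 3.1]
opening: 0.458
grasp_force: 46.1
```

Request:
play_rows:
  steps:
    - {"delta_pos":[0,0,-1],"yaw":0,"jaw":30}
    - {"delta_pos":[0,0,-3.5],"yaw":0,"jaw":30}
    - {"delta_pos":[0,0,-7],"yaw":0,"jaw":30}
    - {"delta_pos":[0,0,-10],"yaw":0,"jaw":30}
    - {"delta_pos":[-2,1,-12],"yaw":0.01,"jaw":30}
    - {"delta_pos":[-5,2.4,-12],"yaw":0.02,"jaw":30}
    - {"delta_pos":[-8.5,4.1,-12],"yaw":0.03,"jaw":30}
    - {"delta_pos":[-12,5.8,-12],"yaw":0.04,"jaw":30}

```text
clock: 14.55
eef_pos: [530.5, 106.3, 102.2]
tcp_rot: [-3.142, -0.0, 1.425]
contact_force: [0.4, 0.3, -3.0]
opening: 0.464
grasp_force: 46.1
```

```bash
python3 -c "
from h import *
s=r.sense();print(s['grasp_force'],s['opening'])
go(642.5,-205,102,1.308)"
```

```text
46.076416969299316 0.46430908364606704
tcp [530.5 106.3 102.2] [-3.142 -0.     1.425] -> d [-2.918e+01  1.560e+01  2.000e-02] yaw 0.117 t 14.55
```

Request:
play_rows:
  steps:
    - {"delta_pos":[-4,2.1,0],"yaw":0.02,"jaw":30}
    - {"delta_pos":[-8,4.3,0],"yaw":0.04,"jaw":30}
    - {"delta_pos":[-12,6.4,0],"yaw":0.06,"jaw":30}
    - {"delta_pos":[-16,8.6,0],"yaw":0.07,"jaw":30}
    - {"delta_pos":[-20,10.7,0],"yaw":0.08,"jaw":30}
    - {"delta_pos":[-24,12.8,0],"yaw":0.1,"jaw":30}
    - {"delta_pos":[-27.5,14.7,0],"yaw":0.11,"jaw":30}
    - {"delta_pos":[-29.2,15.6,0],"yaw":0.117,"jaw":30}

```text
clock: 15.35
eef_pos: [643.0, -207.4, 101.8]
tcp_rot: [3.141, 0.001, 1.305]
contact_force: [0.8, 0.6, -2.3]
opening: 0.457
grasp_force: 46.1
```

Request:
play_rows:
  steps:
    - {"delta_pos":[0,0,0],"yaw":0,"jaw":30}
    - {"delta_pos":[0,0,1.5],"yaw":0,"jaw":30}
    - {"delta_pos":[0,0,4],"yaw":0,"jaw":30}
    - {"delta_pos":[0,0,6.5],"yaw":0,"jaw":30}
    - {"delta_pos":[0,0,8],"yaw":0,"jaw":30}
    - {"delta_pos":[0,0,8.5],"yaw":0,"jaw":30}
    - {"delta_pos":[0,0,8.5],"yaw":0,"jaw":30}
    - {"delta_pos":[0,0,8.5],"yaw":0,"jaw":30}

```text
clock: 16.15
eef_pos: [643.1, -204.0, 17.4]
tcp_rot: [3.14, 0.0, 1.308]
contact_force: [0.0, 0.7, -2.3]
opening: 0.46
grasp_force: 46.0
```

```bash
python3 -c "
from h import *
p,d,W=wrist('w8.png');rects('wrist','staple_box',W,d,n=1);rects('wrist','oblong_tray',W,d,n=1)
go(642.5,-205,-18,1.308)"
```

```text
staple_box 0.9 [314. 252.] z95 66 [array([ 641.86, -204.63]), array([75.31, 41.04]), np.float64(74.37)] 11678
oblong_tray 0.75 [323. 167.] z95 8 [array([ 649.45, -185.82]), array([66.58, 74.4 ]), np.float64(74.13)] 5934
tcp [ 643.3 -204.4   17.8] [3.14  0.    1.308] -> d [-0.08 -0.06  3.58] yaw -0.0 t 16.3
```

View pics/w8.png

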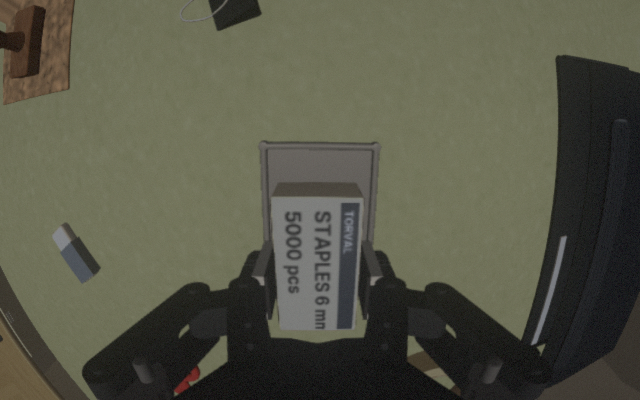

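The box is centred over the oblong tray and aligned with it to half a degree (318,255). Lowering and releasing.

Request:
play_rows:
  steps:
    - {"delta_pos":[0,0,1],"yaw":0,"jaw":30}
    - {"delta_pos":[0,0,2.2],"yaw":0,"jaw":30}
    - {"delta_pos":[0,0,3],"yaw":0,"jaw":30}
    - {"delta_pos":[0,0,3.5],"yaw":0,"jaw":30}
    - {"delta_pos":[0,0,3.6],"yaw":0,"jaw":30}
    - {"delta_pos":[0,0,3.6],"yaw":0,"jaw":30}
    - {"delta_pos":[0,0,3.6],"yaw":0,"jaw":60}
    - {"delta_pos":[0,0,3.6],"yaw":0,"jaw":60}

```text
clock: 17.1
eef_pos: [642.7, -204.3, -19.5]
tcp_rot: [3.141, 0.0, 1.308]
contact_force: [0.5, -1.2, -0.2]
opening: 0.599
grasp_force: 0.0
```

Request:
play_rows:
  steps:
    - {"delta_pos":[0,0,0],"yaw":0,"jaw":65}
    - {"delta_pos":[0,0,-0.5],"yaw":0,"jaw":65}
    - {"delta_pos":[0,0,-2],"yaw":0,"jaw":75}
    - {"delta_pos":[0,0,-5],"yaw":0,"jaw":75}
    - {"delta_pos":[0,0,-9],"yaw":0,"jaw":75}
    - {"delta_pos":[0,0,-13],"yaw":0,"jaw":75}
    - {"delta_pos":[2,0,-15],"yaw":-0.1,"jaw":75}
    - {"delta_pos":[5,0,-15],"yaw":-0.22,"jaw":75}

```text
clock: 17.9
eef_pos: [658.1, -157.4, 136.4]
tcp_rot: [3.134, 0.002, 1.53]
contact_force: [0.2, 0.9, 0.3]
opening: 0.746
grasp_force: 0.0
```

```bash
python3 -c "
from h import *
p,d,W=wrist('w9.png');rects('wrist','staple_box',W,d,n=1);rects('wrist','oblong_tray',W,d,n=1)
go(648,136,90,2.204)"
```

```text
staple_box 0.73 [58.  4.] z95 27 [array([348.13,  88.5 ]), array([ 8.69, 17.18]), np.float64(73.75)] 57
oblong_tray 0.63 [328. 213.] z95 9 [array([ 642.05, -208.02]), array([114.37,  74.55]), np.float64(73.96)] 3530
tcp [ 656.2 -154.6  132.3] [3.14 0.   1.53] -> d [29.01 -2.02  4.23] yaw -0.674 t 18.05
```

Request:
play_rows:
  steps:
    - {"delta_pos":[3.5,-0.2,0],"yaw":-0.09,"jaw":75}
    - {"delta_pos":[7.5,-0.5,0],"yaw":-0.19,"jaw":75}
    - {"delta_pos":[11.5,-0.8,0],"yaw":-0.29,"jaw":75}
    - {"delta_pos":[15.5,-1.1,0],"yaw":-0.39,"jaw":75}
    - {"delta_pos":[19.5,-1.4,0],"yaw":-0.49,"jaw":75}
    - {"delta_pos":[23.5,-1.6,1],"yaw":-0.58,"jaw":75}
    - {"delta_pos":[27,-1.9,2],"yaw":-0.64,"jaw":75}
    - {"delta_pos":[29,-2,3],"yaw":-0.674,"jaw":75}

```text
clock: 18.85
eef_pos: [647.8, 136.5, 100.5]
tcp_rot: [3.141, -0.0, 2.204]
contact_force: [-0.3, -0.3, 0.2]
opening: 0.75
grasp_force: 0.0
```

Request:
play_rows:
  steps:
    - {"delta_pos":[0,0,1],"yaw":0,"jaw":75}
    - {"delta_pos":[0,0,2],"yaw":0,"jaw":75}
    - {"delta_pos":[0,0,3],"yaw":0,"jaw":75}
    - {"delta_pos":[0,0,4],"yaw":0,"jaw":75}
    - {"delta_pos":[0,0,5],"yaw":0,"jaw":75}
    - {"delta_pos":[0,0,5],"yaw":0,"jaw":75}
    - {"delta_pos":[0,0,5],"yaw":0,"jaw":75}
    - {"delta_pos":[0,0,5],"yaw":0,"jaw":75}

```text
clock: 19.65
eef_pos: [648.4, 134.6, 51.1]
tcp_rot: [3.141, 0.0, 2.202]
contact_force: [0.2, 0.2, 0.2]
opening: 0.752
grasp_force: 0.0
```

```bash
python3 -c "
from h import *
p,d,W=wrist('w10.png')
for b in (8,14): rects('wrist','staple_remover',W,d,band=b,n=1)
rects('wrist','round_dish',W,d,n=1)
go(648,136,-22,2.204)
q,ds=vision.grab_frame('top');V=cloud('top',ds);rects('top','staple_box',V,ds,n=4);rects('top','oblong_tray',V,ds,n=1)
"
```

```text
staple_remover 0.88 [332. 205.] z95 22 [array([649.59, 137.06]), array([38.39, 56.02]), np.float64(30.06)] 2072
staple_remover 0.88 [332. 205.] z95 22 [array([649.58, 137.02]), array([38.64, 56.1 ]), np.float64(29.24)] 2164
round_dish 0.61 [320. 204.] z95 8 [array([649.49, 134.4 ]), array([97.05, 97.11]), np.float64(3.12)] 10138
tcp [648.3 134.8  51.1] [3.141 0.    2.202] -> d [0.12 0.05 7.31] yaw -0.002 t 19.85
staple_box 0.74 [445. 163.] z95 34 [array([ 640.82, -202.06]), array([73.6 , 43.01]), np.float64(75.56)] 330
staple_box 0.67 [193. 217.] z95 30 [array([477.54, 543.51]), array([42.28, 73.97]), np.float64(81.95)] 353
staple_box 0.64 [287. 259.] z95 31 [array([353.76, 258.51]), array([39.62, 72.31]), np.float64(0.68)] 346
staple_box 0.58 [330. 261.] z95 31 [array([345.61, 146.24]), array([20.19, 38.28]), np.float64(26.11)] 85
oblong_tray 0.6 [445. 170.] z95 12 [array([ 642.73, -203.62]), array([107.97,  72.38]), np.float64(74.07)] 315
```

View pics/w10.png

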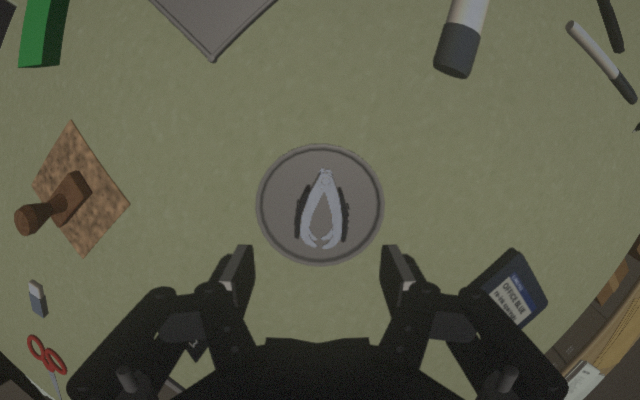

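The box sits centred in the oblong tray. The remover, at (323,210), points along the tool's x axis. Descending to grip it.

Request:
play_rows:
  steps:
    - {"delta_pos":[0.1,0.1,1],"yaw":0.03,"jaw":75}
    - {"delta_pos":[0.1,0.1,3],"yaw":0.05,"jaw":75}
    - {"delta_pos":[0.1,0.1,5],"yaw":0.05,"jaw":75}
    - {"delta_pos":[0.1,0.1,6.3],"yaw":0.05,"jaw":75}
    - {"delta_pos":[0.1,0.1,7],"yaw":0.05,"jaw":70}
    - {"delta_pos":[0.1,0.1,7.2],"yaw":0.05,"jaw":65}
    - {"delta_pos":[0.1,0.1,7.2],"yaw":0.05,"jaw":60}
    - {"delta_pos":[0.1,0.1,7.2],"yaw":0.05,"jaw":50}

```text
clock: 20.8
eef_pos: [648.8, 136.2, -20.6]
tcp_rot: [3.14, 0.0, 2.152]
contact_force: [-0.4, 0.3, 0.4]
opening: 0.501
grasp_force: 0.0
```

Request:
play_rows:
  steps:
    - {"delta_pos":[0,0,0],"yaw":0,"jaw":40}
    - {"delta_pos":[0,0,0],"yaw":0,"jaw":25}
    - {"delta_pos":[0,0,0],"yaw":0,"jaw":25}
    - {"delta_pos":[0,0,0],"yaw":0,"jaw":25}
    - {"delta_pos":[0,0,0],"yaw":0,"jaw":25}
    - {"delta_pos":[0,0,0],"yaw":0,"jaw":25}
    - {"delta_pos":[0,0,0],"yaw":0,"jaw":25}
    - {"delta_pos":[0,0,0],"yaw":0,"jaw":25}
  grip_force: 25

```text
clock: 21.6
eef_pos: [649.0, 136.2, -20.4]
tcp_rot: [3.14, 0.001, 2.152]
contact_force: [-0.5, 0.1, 6.8]
opening: 0.391
grasp_force: 26.1
```

```bash
python3 -c "
from h import *
go(485,232,80,1.9)"
```

```text
tcp [649.  136.2 -20.4] [3.140e+00 1.000e-03 2.152e+00] -> d [ 17.01  -8.45 -10.04] yaw 0.252 t 21.6
```

Request:
play_rows:
  steps:
    - {"delta_pos":[0,0,-1],"yaw":0,"jaw":25}
    - {"delta_pos":[0,0,-3.5],"yaw":0,"jaw":25}
    - {"delta_pos":[0,0,-6.5],"yaw":0.08,"jaw":25}
    - {"delta_pos":[3,-1.5,-8],"yaw":0.19,"jaw":25}
    - {"delta_pos":[6.5,-3.2,-8],"yaw":0.31,"jaw":25}
    - {"delta_pos":[10,-5,-8],"yaw":0.43,"jaw":25}
    - {"delta_pos":[13.5,-6.7,-8],"yaw":0.55,"jaw":25}
    - {"delta_pos":[16,-8,-8],"yaw":0.67,"jaw":25}

```text
clock: 22.4
eef_pos: [491.3, 226.6, 59.1]
tcp_rot: [-3.141, 0.0, 1.477]
contact_force: [-0.5, 0.8, 0.7]
opening: 0.39
grasp_force: 25.3
```

```bash
python3 -c "
from h import *
s=r.sense();print(s['grasp_force'],s['opening'])
go(485,232,20,1.384)"
```

```text
25.34064531326294 0.38961002923131394
tcp [491.3 226.6  59.1] [-3.141  0.     1.477] -> d [ 0.48 -0.67  3.91] yaw 0.093 t 22.4
```

Request:
play_rows:
  steps:
    - {"delta_pos":[0.2,-0.3,0],"yaw":0.05,"jaw":25}
    - {"delta_pos":[0.5,-0.7,1],"yaw":0.09,"jaw":25}
    - {"delta_pos":[0.5,-0.7,2],"yaw":0.09,"jaw":25}
    - {"delta_pos":[0.5,-0.7,3.2],"yaw":0.09,"jaw":25}
    - {"delta_pos":[0.5,-0.7,3.9],"yaw":0.09,"jaw":25}
    - {"delta_pos":[0.5,-0.7,3.9],"yaw":0.09,"jaw":25}
    - {"delta_pos":[0.5,-0.7,3.9],"yaw":0.09,"jaw":25}
    - {"delta_pos":[0.5,-0.7,3.9],"yaw":0.09,"jaw":25}

```text
clock: 23.2
eef_pos: [487.4, 231.5, 19.8]
tcp_rot: [3.141, -0.0, 1.392]
contact_force: [-0.7, -0.6, -0.9]
opening: 0.389
grasp_force: 25.4
```

```bash
python3 -c "
from h import *
p,d,W=wrist('w11.png')
rects('wrist','staple_remover',W,d,n=1);rects('wrist','square_tray',W,d,n=1)
go(485,232,-20.5,1.384)"
```

```text
square_tray 0.84 [315. 193.] z95 8 [array([485.62, 232.59]), array([94.88, 96.36]), np.float64(79.2)] 13278
tcp [487.3 231.6  19.9] [ 3.141 -0.     1.392] -> d [ 0.   -0.23  4.04] yaw 0.008 t 23.35
```

View pics/w11.png

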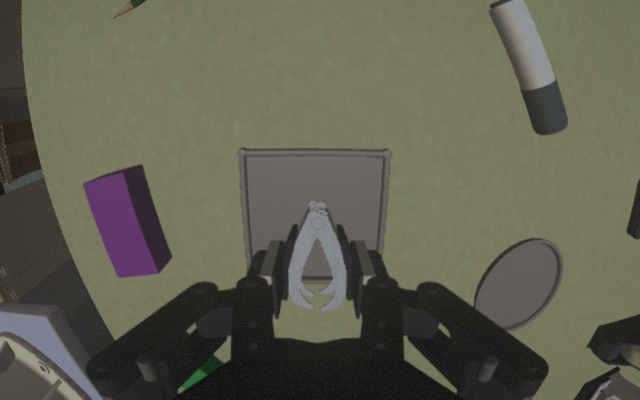

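The remover is held square over the square tray at (318,255), and the dish is empty. Lowering and releasing.

Request:
play_rows:
  steps:
    - {"delta_pos":[0,-0.2,1],"yaw":0,"jaw":25}
    - {"delta_pos":[0,-0.2,2.2],"yaw":0,"jaw":25}
    - {"delta_pos":[0,-0.2,3.3],"yaw":0,"jaw":25}
    - {"delta_pos":[0,-0.2,3.9],"yaw":0,"jaw":25}
    - {"delta_pos":[0,-0.2,4.0],"yaw":0,"jaw":25}
    - {"delta_pos":[0,-0.2,4.0],"yaw":0,"jaw":25}
    - {"delta_pos":[0,-0.2,4.0],"yaw":0,"jaw":45}
    - {"delta_pos":[0,-0.2,4.0],"yaw":0,"jaw":55}

```text
clock: 24.15
eef_pos: [485.0, 231.9, -20.7]
tcp_rot: [-3.142, 0.0, 1.392]
contact_force: [0.5, -0.0, 0.0]
opening: 0.551
grasp_force: 0.0
```

Request:
play_rows:
  steps:
    - {"delta_pos":[0,0,0],"yaw":0,"jaw":65}
    - {"delta_pos":[0,0,-0.5],"yaw":0,"jaw":70}
    - {"delta_pos":[0,0,-2],"yaw":0,"jaw":80}
    - {"delta_pos":[0,0,-5],"yaw":0,"jaw":100}
    - {"delta_pos":[0,0,-9],"yaw":0,"jaw":100}
    - {"delta_pos":[0,0,-13],"yaw":0,"jaw":100}
    - {"delta_pos":[-2,0,-15],"yaw":0,"jaw":100}
    - {"delta_pos":[-5,0,-16],"yaw":0,"jaw":100}

```text
clock: 24.95
eef_pos: [477.7, 183.6, 142.6]
tcp_rot: [3.137, -0.003, 1.394]
contact_force: [-0.4, -1.0, 0.0]
opening: 0.999
grasp_force: 0.0
```

```bash
python3 -c "
from h import *
p,d,W=wrist('w12.png')
rects('wrist','staple_remover',W,d,n=1);rects('wrist','square_tray',W,d,n=1);rects('wrist','rubber_stamp',W,d,n=1)
go(455,6,120,1.325)"
```

```text
staple_remover 0.72 [309. 128.] z95 22 [array([482.32, 231.  ]), array([56.  , 37.52]), np.float64(87.71)] 1121
square_tray 0.97 [318. 128.] z95 8 [array([484.37, 231.69]), array([96.61, 96.67]), np.float64(78.21)] 7543
rubber_stamp 0.82 [329. 320.] z95 48 [array([455.98,   9.96]), array([ 8.38, 14.4 ]), np.float64(74.91)] 88
tcp [476.3 182.5 140.1] [ 3.141e+00 -1.000e-03  1.390e+00] -> d [-17.74   1.07   2.01] yaw 0.065 t 25.15
```

Request:
play_rows:
  steps:
    - {"delta_pos":[-3,0.2,0],"yaw":0.01,"jaw":100}
    - {"delta_pos":[-7,0.4,0],"yaw":0.02,"jaw":100}
    - {"delta_pos":[-11,0.7,0],"yaw":0.04,"jaw":100}
    - {"delta_pos":[-15,0.9,0],"yaw":0.055,"jaw":100}
    - {"delta_pos":[-17.3,1.1,0],"yaw":0.065,"jaw":100}
    - {"delta_pos":[-17.7,1.1,0],"yaw":0.065,"jaw":100}
    - {"delta_pos":[-17.7,1.1,1],"yaw":0.065,"jaw":100}
    - {"delta_pos":[-17.7,1.1,2],"yaw":0.065,"jaw":100}

```text
clock: 25.95
eef_pos: [455.8, 7.6, 118.7]
tcp_rot: [3.141, -0.0, 1.327]
contact_force: [0.1, 0.1, 0.6]
opening: 0.998
grasp_force: 0.0
```

```bash
python3 -c "
from h import *
p,d,W=wrist('w13.png')
rects('wrist','rubber_stamp',W,d,n=1)
q,ds=vision.grab_frame('top');V=cloud('top',ds);rects('top','staple_remover',V,ds,n=2);rects('top','square_tray',V,ds,n=1)
go(455,5,12,1.325)"
```

```text
rubber_stamp 0.91 [318. 191.] z95 75 [array([454.74,   3.51]), array([22.72, 22.13]), np.float64(77.0)] 745
staple_remover 0.63 [445. 162.] z95 34 [array([ 640.57, -201.3 ]), array([71.42, 41.66]), np.float64(74.91)] 317
staple_remover 0.44 [299. 212.] z95 23 [array([484.33, 231.22]), array([49.29, 35.87]), np.float64(75.81)] 108
square_tray 0.8 [299. 216.] z95 10 [array([486.58, 236.33]), array([98.81, 98.64]), np.float64(79.04)] 643
tcp [455.4   7.3 119.3] [-3.141  0.     1.328] -> d [-0.23  0.02 10.73] yaw 0.003 t 26.2
```

Request:
play_rows:
  steps:
    - {"delta_pos":[-0.3,0,1],"yaw":0,"jaw":100}
    - {"delta_pos":[-0.3,0,3],"yaw":0,"jaw":100}
    - {"delta_pos":[-0.3,0,5.5],"yaw":0,"jaw":100}
    - {"delta_pos":[-0.3,0,8],"yaw":0,"jaw":100}
    - {"delta_pos":[-0.3,0,10],"yaw":0,"jaw":100}
    - {"delta_pos":[-0.3,0,10.7],"yaw":0,"jaw":100}
    - {"delta_pos":[-0.3,0,10.7],"yaw":0,"jaw":100}
    - {"delta_pos":[-0.3,0,10.7],"yaw":0,"jaw":80}

```text
clock: 27.0
eef_pos: [455.1, 3.6, 13.1]
tcp_rot: [3.141, -0.0, 1.327]
contact_force: [-0.1, -0.1, 0.4]
opening: 0.857
grasp_force: 0.0
```

Request:
play_rows:
  steps:
    - {"delta_pos":[0,0,0],"yaw":0,"jaw":50}
    - {"delta_pos":[0,0,0],"yaw":0,"jaw":25}
    - {"delta_pos":[0,0,0],"yaw":0,"jaw":5}
    - {"delta_pos":[0,0,0],"yaw":0,"jaw":5}
    - {"delta_pos":[0,0,0],"yaw":0,"jaw":5}
    - {"delta_pos":[0,0,0],"yaw":0,"jaw":5}
    - {"delta_pos":[0,0,0],"yaw":0,"jaw":5}
    - {"delta_pos":[0,0,0],"yaw":0,"jaw":5}
  grip_force: 35

```text
clock: 27.8
eef_pos: [455.3, 3.6, 13.2]
tcp_rot: [3.14, -0.0, 1.327]
contact_force: [-0.3, -0.9, 6.7]
opening: 0.262
grasp_force: 34.0
```

```bash
python3 -c "
from h import *
go(649,135,110)"
```

```text
tcp [455.3   3.6  13.2] [ 3.14  -0.     1.327] -> d [17.44 15.62 -9.68] yaw 0.0 t 27.8
```

Request:
play_rows:
  steps:
    - {"delta_pos":[0,0,-1],"yaw":0,"jaw":5}
    - {"delta_pos":[0,0,-3],"yaw":0,"jaw":5}
    - {"delta_pos":[0,0,-5.5],"yaw":0,"jaw":5}
    - {"delta_pos":[2,1.8,-7],"yaw":0,"jaw":5}
    - {"delta_pos":[5,4.5,-7],"yaw":0,"jaw":5}
    - {"delta_pos":[8,7.2,-7],"yaw":0,"jaw":5}
    - {"delta_pos":[11,9.9,-7],"yaw":0,"jaw":5}
    - {"delta_pos":[14,12.5,-7],"yaw":0,"jaw":5}

```text
clock: 28.6
eef_pos: [611.0, 110.3, 83.4]
tcp_rot: [3.141, -0.0, 1.327]
contact_force: [0.5, -0.9, -0.4]
opening: 0.267
grasp_force: 34.4
```

Request:
play_rows:
  steps:
    - {"delta_pos":[1.5,1.4,0],"yaw":0,"jaw":5}
    - {"delta_pos":[2.9,2.7,0],"yaw":0,"jaw":5}
    - {"delta_pos":[3.4,3.1,0],"yaw":0,"jaw":5}
    - {"delta_pos":[3.4,3.1,1.5],"yaw":0,"jaw":5}
    - {"delta_pos":[3.4,3.1,3],"yaw":0,"jaw":5}
    - {"delta_pos":[3.4,3.1,4],"yaw":0,"jaw":5}
    - {"delta_pos":[3.4,3.1,4],"yaw":0,"jaw":5}
    - {"delta_pos":[3.4,3.1,4],"yaw":0,"jaw":5}

```text
clock: 29.4
eef_pos: [647.5, 134.4, 42.1]
tcp_rot: [-3.141, 0.001, 1.326]
contact_force: [-0.1, -0.5, 0.4]
opening: 0.263
grasp_force: 34.4
```

```bash
python3 -c "
from h import *
p,d=vision.grab_frame('scene');W=cloud('scene',d)
o=vision.cut_out('scene','rubber_stamp')[0];Q=W[o['region']&(d>0)];print(o['uv'],np.round(np.percentile(Q,[2,20,50,80,98],axis=0)).tolist())
save(cv2.resize(p[130:230,310:430],None,fx=5,fy=5),'s14.png')
go(649,135.5,13.2)"
```

```text
[366.0, 180.5] [[626.0, 106.0, 1.0], [635.0, 117.0, 42.0], [642.0, 129.0, 48.0], [649.0, 139.0, 87.0], [666.0, 181.0, 104.0]]
tcp [648.4 134.6  43. ] [ 3.141 -0.     1.327] -> d [0.1  0.04 2.98] yaw 0.0 t 29.5
```

View pics/s14.png

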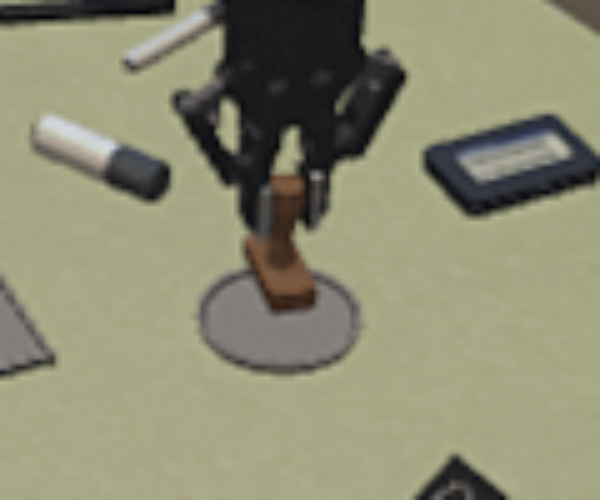

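The stamp hangs upright above the dish, its foot at (280,275) in the crop. Lowering 29 mm and releasing.

Request:
play_rows:
  steps:
    - {"delta_pos":[0.1,0,1],"yaw":0,"jaw":5}
    - {"delta_pos":[0.1,0,2],"yaw":0,"jaw":5}
    - {"delta_pos":[0.1,0,2.6],"yaw":0,"jaw":5}
    - {"delta_pos":[0.1,0,2.9],"yaw":0,"jaw":5}
    - {"delta_pos":[0.1,0,2.95],"yaw":0,"jaw":5}
    - {"delta_pos":[0.1,0,2.95],"yaw":0,"jaw":5}
    - {"delta_pos":[0.1,0,2.95],"yaw":0,"jaw":40}
    - {"delta_pos":[0.1,0,2.95],"yaw":0,"jaw":80}

```text
clock: 30.3
eef_pos: [648.4, 135.8, 12.9]
tcp_rot: [-3.142, -0.0, 1.327]
contact_force: [-0.1, -0.4, -0.1]
opening: 0.558
grasp_force: 0.0
```

Request:
play_rows:
  steps:
    - {"delta_pos":[0,0,0],"yaw":0,"jaw":100}
    - {"delta_pos":[0,0,0],"yaw":0,"jaw":100}
    - {"delta_pos":[0,0,-1],"yaw":0,"jaw":100}
    - {"delta_pos":[0,0,-3],"yaw":0,"jaw":100}
    - {"delta_pos":[0,0,-6],"yaw":0,"jaw":100}
    - {"delta_pos":[0,0,-10],"yaw":0,"jaw":100}
    - {"delta_pos":[0,0,-14],"yaw":0,"jaw":100}
    - {"delta_pos":[0,0,-18],"yaw":0,"jaw":100}

```text
clock: 31.1
eef_pos: [648.2, 135.7, 195.5]
tcp_rot: [3.141, -0.0, 1.327]
contact_force: [-0.3, 0.3, 0.3]
opening: 1.002
grasp_force: 0.0
```

Request:
play_rows:
  steps:
    - {"delta_pos":[0,-3,0],"yaw":0,"jaw":100}
    - {"delta_pos":[0,-6,0],"yaw":0,"jaw":100}
    - {"delta_pos":[0,-10,0],"yaw":0,"jaw":100}
    - {"delta_pos":[0,-14,0],"yaw":0,"jaw":100}
    - {"delta_pos":[0,-18,0],"yaw":0,"jaw":100}
    - {"delta_pos":[0,-22,0],"yaw":0,"jaw":100}
    - {"delta_pos":[0,-24,0],"yaw":0,"jaw":100}
    - {"delta_pos":[0,-24,0],"yaw":0,"jaw":100}

```text
clock: 31.9
eef_pos: [413.7, 194.1, 193.7]
tcp_rot: [3.141, -0.0, 1.329]
contact_force: [0.1, -0.0, -0.2]
opening: 1.002
grasp_force: 0.0
```

```bash
python3 -c "
from h import *
s=r.sense();print(s['eef_pos'],s['clock'])
for c in ('scene','top'):
    p,d=vision.grab_frame(c);W=cloud(c,d)
    if c=='scene': save(cv2.resize(p[120:320,230:500],None,fx=2.9,fy=2.9),'s15.png')
    for t in ['rubber_stamp','round_dish','staple_remover','staple_box','binder_clip','eraser','glue_stick']: rects(c,t,W,d,n=1)
"
```

```text
[413.7465683  194.10506515 193.74943477] 31.9
rubber_stamp 0.83 [364. 188.] z95 72 [array([642.98, 133.9 ]), array([21.35, 15.79]), np.float64(68.88)] 36
round_dish 0.86 [364. 198.] z95 9 [array([646.81, 132.98]), array([92.13, 95.5 ]), np.float64(63.93)] 316
staple_remover 0.63 [301. 193.] z95 22 [array([485.26, 228.03]), array([47.63, 37.13]), np.float64(58.43)] 76
staple_box 0.81 [244. 147.] z95 29 [array([412.16, 387.51]), array([386.47,  70.17]), np.float64(68.86)] 165
binder_clip 0.72 [403. 227.] z95 20 [array([634.35, -46.95]), array([20.21, 41.21]), np.float64(5.53)] 74
eraser 0.51 [377. 295.] z95 15 [array([ 433.16, -179.64]), array([25.23, 52.26]), np.float64(15.62)] 189
rubber_stamp 0.69 [332. 160.] z95 75 [array([647.13, 136.89]), array([20.3 , 20.34]), np.float64(62.46)] 50
round_dish 0.88 [332. 168.] z95 10 [array([648.16, 136.6 ]), array([93.79, 93.98]), np.float64(89.66)] 427
staple_box 0.98 [443. 162.] z95 34 [array([ 641.31, -202.03]), array([73.61, 42.29]), np.float64(74.98)] 334
binder_clip 0.62 [390. 163.] z95 22 [array([634.12, -45.2 ]), array([20.54, 39.61]), np.float64(0.71)] 70
eraser 0.33 [438. 169.] z95 12 [array([ 643.58, -204.56]), array([109.12,  73.94]), np.float64(74.11)] 343
glue_stick 0.52 [269. 156.] z95 30 [array([645.73, 317.16]), array([25.37, 92.25]), np.float64(20.01)] 212
```

View pics/s15.png

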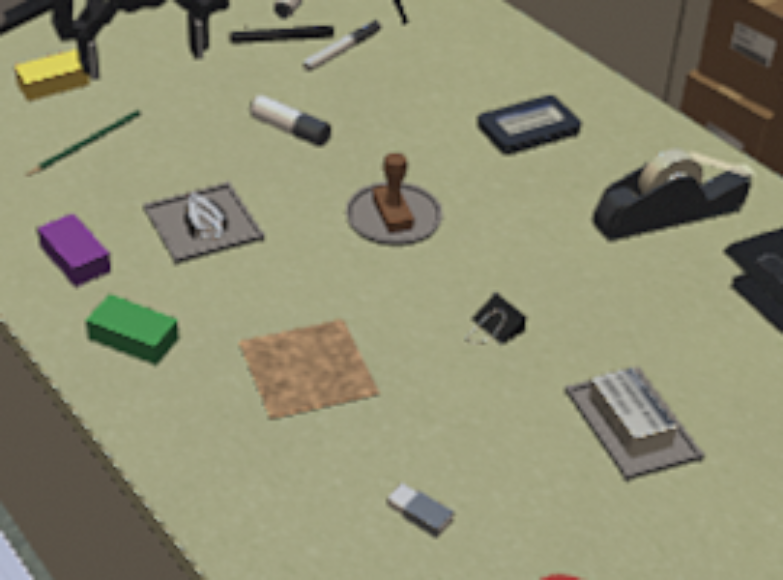

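The stamp stands in the dish (395,195), the remover lies in the square tray (207,215) and the box lies in the oblong tray (635,412). The clip, eraser and glue stick are where they were.

```bash
python3 -c "
from h import *
print(r.sign_off())"
```

```text
the job is handed in; nothing more can be done
None
```

The job is handed in: the staple box is in the oblong tray, the remover in the square tray and the stamp in the round dish, all upright, with the binder clip, eraser and glue stick undisturbed, at about 32 s on the robot's clock.

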